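# Mark a brass tag with a mallet blow on the sprung punch

## Task

The brass tag lies ready in the green marking stand. Take the mallet by its handle, strike the green-ringed sprung punch right down with a brisk blow of the mallet's lower face (a real knock, not a slow push), let the punch spring back up, and stand the mallet upright on the bench top again, on its lower face. Leave the red-ringed punch alone.

Things in the scene. Friction and masses are not known exactly. Their poses are not given: they have to be found in the camera images.
- mallet_grip (a point): Loose soft-face mallet, 0.25 kg: upright round head, 46 mm across, 76 mm tall, white faces, dark steel middle; level pale wooden handle 22 wide, 28 tall, flat-sided, ending 157 mm from the head's axis. This point: inside the handle, 62 mm from the head's axis, 42 mm above the lower face. x along the handle to the head, z up. Grip across the width from above, firmly (about 50 N).
- mallet_face (a point): Centre of the mallet's lower striking face (46 mm across): on the head's axis, 62 mm along x and 42 mm below mallet_grip; z up. It rests on the bench, z = 0. The head's top is 76 mm above it.
- green_punch_top (a point): Centre of the flat top of the green-ringed punch (collar 36 mm across, steel button 27 mm), 141 mm above the bench when up; moves down with the punch. It stands in the fixed stand with the green bridge: base 90 x 84 mm, bridge 40 x 84 mm, top 95 mm above the bench (bolt heads 101 mm), brass tag on the anvil below. z up.
- green_punch (a joint): How far the green-ringed punch is down, m: 0 up, 0.030 at its stop. A spring pushes it up with 3 N at the top, 6 N at the bottom, and returns it when let go. Strike at 0.05 to 0.3 m/s, to about 27 mm down or deeper; no need to press on the stop.
- red_punch_top (a point): The same point on the red-ringed punch in the like stand with the red bridge, which has no tag. Also 141 mm above the bench; this punch, sprung alike, must stay up.
Not all that is in view belongs to the job. Leave any purple look-alike of the part that bears red_punch_top alone.

How it is judged:
By the outcome, as a careful person would: the job done as asked, in the order asked, and still so for the second after the job is handed in, with the robot touching nothing.
It also fails if it takes over 56 s, if anything falls off the work surface, if the arm or the gripper's body presses on something with over 40 N, if the wrist force passes 120 N, or if a joint passes its speed limit or range.

## Robot

A 6-joint arm with a two-finger parallel gripper is mounted at the origin on a cart in front of the work surface, level with it; the furniture and walls round the work are solid. World frame = base frame: x ahead of the robot, y to its left, z up, the work surface at z = 0. Lengths are in m, angles in rad, forces in N, time in s.
With the tool pointing down it reaches from about 0.275 to 0.875 m from the base axis. Payload 12.5 kg.
Tool frame: the origin (TCP) lies midway between the tips of the shut fingers; the grasp point (between the pads) lies 19 mm behind it; z points along the fingers, y is the direction in which the jaws open and shut (so a half turn about z gives the same grasp; the last joint's range is limited). The gripper opens to 85 mm and grips with 20 to 120 N. Pads are 22 mm wide; open, the fingers measure 114 mm over their backs; the gripper's body (76 mm by 85 mm) begins 54 mm behind the grasp point. The pads swing forward as they close: fully open they stand 13 mm farther back than shut.
Start: joints at [1.131, 0.351, 1.652, -0, 1.139, -0.085], TCP at [0.191, 0.516, 0.231] pointing down, gripper open.
Joint ranges: [-2.75, 2.75], [-0.79, 2.1], [0.01, 2.65], [-1.57, 4.71], [0.07, 3.14], [-2.87, 2.87]. Speed limits (rad/s): [2.22, 2.22, 2.79, 3.14, 3.14, 3.14].

## Interface

Orientations are given as [roll, pitch, yaw] about the fixed x, y, z axes, in that order (R = Rz(yaw) Ry(pitch) Rx(roll)).
In Python, from station import r, imaging, ticket gives the robot as it stands.
- The arm moves only by the tool drive_tool, never from a script. Its argument "increments" is text: rows parted by semicolons, each of 7 numbers parted by spaces: the shift along the tool's x, y, z in m, then the turn, a rotation vector about the tool's x, y, z in rad, then the closure in counts, from 0 (fully open) to 255 (shut). In form: dx dy dz wx wy wz grip; .... A call has 1 to 12 rows; each row is the pose to reach, as a shift and turn from the pose measured when the call began, along the tool's axes at that moment; what a row does not reach only later rows make up. A row lasts 1/10 s, in which the tool goes at most 50 mm and 8.59 degrees, less where a joint would pass 70% of its speed; a pose out of reach is approached as far as the arm can. A call with a gripper value outside its range is refused whole. The fingers move at their own pace and stop on an object; "grip_force" is the grip in N (left out, the last holds). Time passes only in rows, so rows that repeat a pose let the fingers close. It gives the time, the measured TCP pose, the force and the opening at its end, in the units of the state.
- r.get_state(): the state, without advancing time (a new reading comes with each control period).
- imaging.camera(name): name is "scene" or "top"; returns the picture (400x640x3 uint8, red, green, blue); there is no depth.
- imaging.camera_info(name): a dict with "fx", "fy", "cx", "cy" (pixels), "k1" (the pictures are not rectified: a ray, as slopes to the right and down, at radius r is drawn at 1 + k1 r^2 times it, then the intrinsics apply), "R" (3x3) and "t" (3): a world point X has camera coordinates R X + t. Camera axes: x right, y down, z forward; pixel columns grow to the right and rows downward; lengths in m; the calibration is good to about 2 mm. A picture is of the moment at which its call begins. camera_info takes no time and is no camera call.
- ticket.hand_in(): hands the job in, once; it reports no verdict.
Trained networks look in the newest picture that a camera, given by its name, has taken for a name from the list of things; names that differ only in an ending like _2 or _b are one class to them, and where a whole thing is asked for, a point or a joint stands for the part that bears it (a point fixed in the world has none). Each returns a list of dicts, best first, with "conf" (0 to 1); they miss things now and then, are a little off and sometimes report something else, mostly with a low value. They report only what shows in the picture. A call takes as long as a camera call. They do not tell look-alikes from the thing itself.
- imaging.silhouettes(label, camera): "mask" (400x640 bool, what is visible of it) and "location" ([column, row] in pixels, amid what is visible of it).
The state is a dict: "t": time; "joint_positions": joint angles; "qd": joint speeds; "joint_efforts": joint torques, N m; "ee_pos": TCP position; "tool_rot": TCP orientation; "ft_force": force on the tool from outside, world axes, zero at the start; "moment": the same for the moment, N m; "finger_gap": opening from 0.0 (shut) to 1.0 (fully open).
Only numpy, scipy, OpenCV 4.12 (cv2) and the standard library are available. Lean on these libraries where they do the work, as an engineer would, in place of code of your own. Each camera call takes 0.05 s, during which the arm holds its last target.

## Working session

There is one attempt and no reset: what is moved stays moved. The work goes in short steps, Python scripts to look and compute and a tool call to move; the robot and the scene stay as the last step left them, time stands still between calls to the robot, and variables do not carry over. Pictures are saved under pics/ and viewed, and the job is handed in when it is done.

Besides the shell and the picture viewer there is one more tool, called after "Emit:" as a command line: name --argument value ..., lists and objects as JSON in quotes. drive_tool: Moves the arm, as the interface text tells. Its arguments: {"type":"object","properties":{"increments":{"type":"string"},"grip_force":{"type":"number"}},"required":["increments"]}

```bash
mkdir -p pics; ls; cat > h.py <<'E'
import numpy as np, cv2
from station import r, imaging, ticket
def ray(cam,uv):
    c=imaging.camera_info(cam); K=np.array([[c['fx'],0,c['cx']],[0,c['fy'],c['cy']],[0,0,1.]])
    p=cv2.undistortPoints(np.array([[uv]],float),K,np.array([c['k1'],0,0,0.]))[0,0]
    R=np.array(c['R']);t=np.array(c['t'])
    d=R.T@np.array([p[0],p[1],1]); return -R.T@t, d/np.linalg.norm(d)
def atz(cam,uv,z):
    o,d=ray(cam,uv); return o+d*(z-o[2])/d[2]
def proj(cam,X):
    c=imaging.camera_info(cam); K=np.array([[c['fx'],0,c['cx']],[0,c['fy'],c['cy']],[0,0,1.]])
    R=np.array(c['R']);t=np.array(c['t'])
    return cv2.projectPoints(np.array(X,float).reshape(-1,1,3),cv2.Rodrigues(R)[0],t,K,np.array([c['k1'],0,0,0.]))[0][:,0]
def tri(u1,u2,a='scene',b='top'):
    o1,d1=ray(a,u1);o2,d2=ray(b,u2)
    s=np.linalg.lstsq(np.c_[d1,-d2],o2-o1,rcond=None)[0]
    p,q=o1+s[0]*d1,o2+s[1]*d2
    return (p+q)/2,np.linalg.norm(p-q)
def save(cam,n):
    im=imaging.camera(cam); cv2.imwrite('pics/'+n+'.png',im[:,:,::-1]); return im
E
python3 - <<'E'
from h import *
for c in('scene','top'):
    save(c,c+'0'); i=imaging.camera_info(c); print(c,i['fx'],i['k1'],-np.array(i['R']).T@i['t'])
    for l in('mallet_grip','green_punch_top','red_punch_top'):
        for d in imaging.silhouettes(l,c): print(c,l,round(d['conf'],2),d['location'],d['mask'].sum())
print(r.get_state())
E
```

```text
pics
scene 473.89218182318007 -0.07741460426831069 [-0.02546422 -0.65428371  0.7102083 ]
scene mallet_grip 0.79 [230.5, 179.2] 910
scene mallet_grip 0.61 [319.9, 188.1] 237
scene green_punch_top 0.86 [403.0, 248.7] 352
scene green_punch_top 0.64 [320.7, 189.3] 215
scene red_punch_top 0.71 [323.1, 188.8] 224
scene red_punch_top 0.48 [260.7, 168.0] 203
top 389.89840196374956 -0.050705205133062134 [0.34858783 0.03043365 0.95191076]
top mallet_grip 0.72 [208.9, 222.2] 1129
top green_punch_top 0.78 [433.9, 184.5] 217
top red_punch_top 0.73 [311.3, 178.0] 217
{'t': 0.4, 'joint_positions': array([ 1.13140103e+00,  3.50766690e-01,  1.65190745e+00,  4.60167992e-06,
        1.13908803e+00, -8.46278383e-02]), 'qd': array([-0.00110255, -0.00133845, -0.00115948,  0.0007503 ,  0.00088133,
        0.00130214]), 'joint_efforts': array([-1.25513205e-03, -5.05607629e+01, -2.91368455e+01, -1.75606260e-04,
        1.50954900e-03, -2.16802533e-05]), 'ee_pos': array([0.1910165 , 0.51569524, 0.23121212]), 'tool_rot': array([-3.14142409e+00, -1.84936620e-05,  2.78682326e+00]), 'ft_force': array([-0.11691673,  0.47340058, -0.50529815]), 'moment': array([ 0.00746725, -0.00964786, -0.01756723]), 'finger_gap': 1.0015921025226935}
```

View pics/scene0.png

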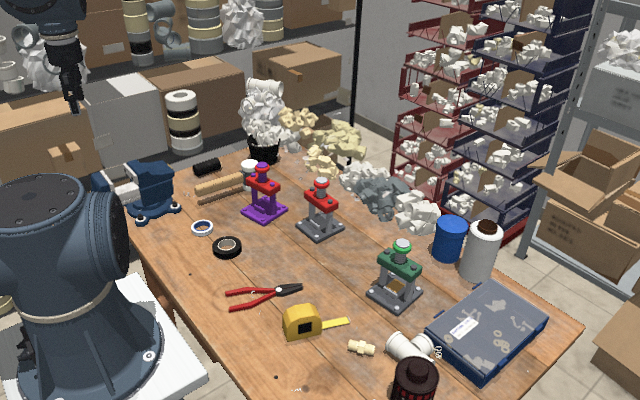

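View pics/top0.png

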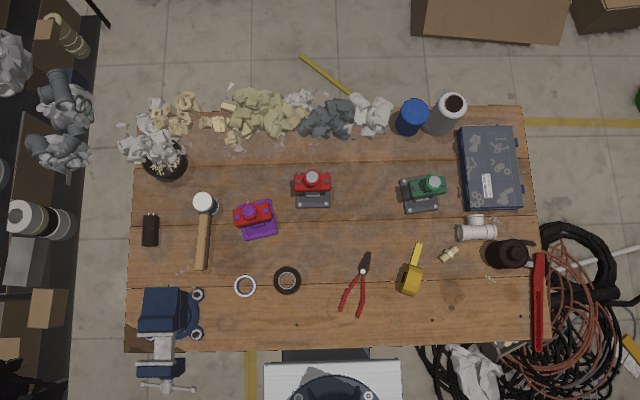

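The scene view shows the mallet at (230,182), the purple look-alike at (263,190), the red stand at (320,205) and the green stand at (400,265). In the top view the mallet head is at (205,203) with the handle running to (203,268), and the green punch is at (434,184).

```bash
python3 - <<'E'
import cv2,numpy as np
s=cv2.imread('pics/scene0.png');t=cv2.imread('pics/top0.png')
f=lambda im,x,y,w,h:cv2.resize(im[y:y+h,x:x+w],(400,300),interpolation=cv2.INTER_CUBIC)
cv2.imwrite('pics/z0.png',np.vstack([np.hstack([f(s,180,145,80,60),f(s,365,230,80,60)]),np.hstack([f(t,155,185,120,90),f(t,390,160,80,60)])]))
E
```

```text
(no output)
```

View pics/z0.png

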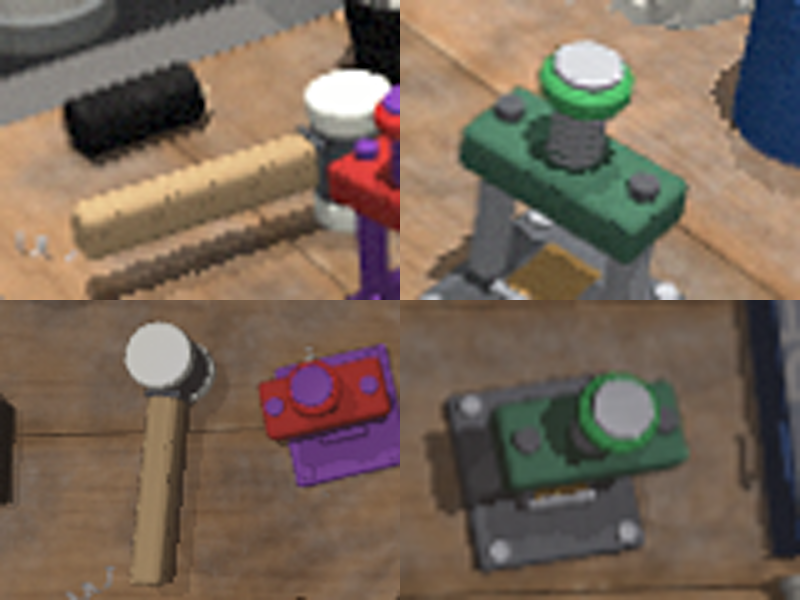

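```bash
python3 - <<'E'
from h import *
for c in('scene','top'):
    imaging.camera(c)
    for l in('mallet_grip','green_punch_top'):
        d=imaging.silhouettes(l,c)[0]; m=d['mask'].astype(np.uint8)
        ys,xs=np.nonzero(m); print(c,l,d['conf'],xs.min(),xs.max(),ys.min(),ys.max())
        np.save(f'm_{c}_{l}.npy',m)
print('t',r.get_state()['t'])
p,e=tri([403,242.5],[434.5,183.5]);print('punch',p,e)
E
```

```text
scene mallet_grip 0.8 195 256 160 195
scene green_punch_top 0.59 393 410 238 263
top mallet_grip 0.65 193 219 192 270
top green_punch_top 0.71 424 441 174 190
t 0.7
punch [ 0.53695004 -0.23251806  0.14069212] 0.004411040619017644
```

```bash
python3 - <<'E'
from h import *
print('punch',tri([402.7,242.2],[434.6,181.4]), atz('top',[434.6,181.4],.141), atz('scene',[402.7,242.2],.141))
print('headtop',tri([249.3,162.3],[202.2,201.3]),atz('top',[202.2,201.3],.076),atz('scene',[249.3,162.3],.076))
t=cv2.imread('pics/top0.png');s=cv2.imread('pics/scene0.png')
a=cv2.resize(t[190:280,175:235],None,fx=8,fy=6.6,interpolation=cv2.INTER_CUBIC)
cv2.imwrite('pics/z1.png',a)
H=atz('top',[202.2,201.3],.076)
for z in(.052,.056):
  E=atz('top',[199.1,268.5],z); d=H-E; print(z,E,np.hypot(*d[:2]),np.degrees(np.arctan2(d[1],d[0])))
E
```

```text
punch (array([ 0.53989064, -0.23188796,  0.14030359]), np.float64(0.000167606052977987)) [ 0.53965568 -0.23160791  0.141     ] [ 0.53929302 -0.23242746  0.141     ]
headtop (array([0.52316375, 0.28459667, 0.07806142]), np.float64(0.0007690631435773765)) [0.52323707 0.28538103 0.076     ] [0.52529979 0.28748797 0.076     ]
0.052 [0.37206941 0.29526159 0.052     ] 0.15149021912771216 -3.739624884231889
0.056 [0.37196504 0.29408446 0.056     ] 0.15152220047207327 -3.292880532888572
```

View pics/z1.png

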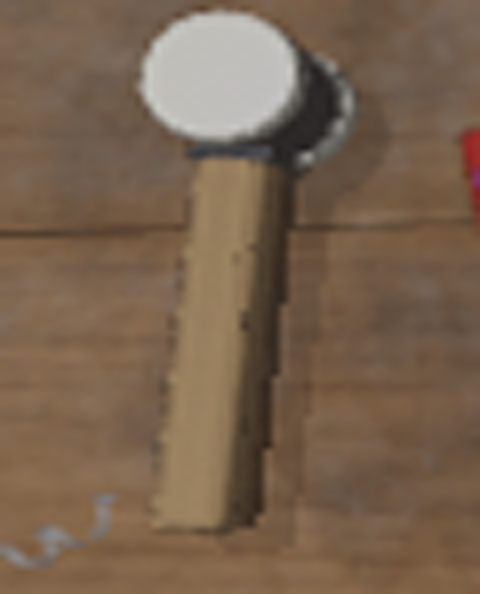

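```bash
python3 - <<'E'
from h import *
A=atz('top',[202.7,214.6],.056);E=atz('top',[198.4,269.1],.056);d=A-E
print(A,E,np.degrees(np.arctan2(d[1],d[0])))
d=d[:2]/np.linalg.norm(d[:2])
H=np.array([.5233,.2853]); print('H off line',np.cross(d,H-E[:2]),'along',d@(H-E[:2]))
print('grip',H-.062*d)
im=cv2.imread('pics/scene0.png')
# fit yaw & pos by mask overlay in scene: project handle corners
n=np.array([-d[1],d[0]])
P=[]
for s in(.157,.03):
  for w in(-.011,.011):
    for z in(.028,.056): P.append([*(H-s*d+w*n),z])
for c in('scene','top'):
  im=cv2.imread(f'pics/{c}0.png'); k=5
  q=proj(c,P); 
  th=np.linspace(0,6.28,40); cir=lambda z:np.array([[H[0]+.023*np.cos(a),H[1]+.023*np.sin(a),z] for a in th])
  x0,y0=(185,140) if c=='scene' else (160,185)
  b=cv2.resize(im[y0:y0+90,x0:x0+90],None,fx=k,fy=k,interpolation=cv2.INTER_CUBIC)
  for pt in q: cv2.circle(b,tuple(int(v) for v in (pt-[x0,y0]+.5)*k),2,(0,0,255),-1)
  for z in(0,.076): cv2.polylines(b,[((proj(c,cir(z))-[x0,y0]+.5)*k).astype(np.int32)],True,(255,255,0),1)
  b=cv2.resize(b,(390,390)); out=b if c=='scene' else np.hstack([out,b])
cv2.imwrite('pics/z2.png',out)
E
```

```text
[0.49561528 0.28910996 0.056     ] [0.37065846 0.2956497  0.056     ] -2.995900580375849
H off line -0.00235782286372351 along 0.15297383868357686
grip [0.46138474 0.2885404 ]<stdin>:5: DeprecationWarning: Arrays of 2-dimensional vectors are deprecated. Use arrays of 3-dimensional vectors instead. (deprecated in NumPy 2.0)
```

View pics/z2.png

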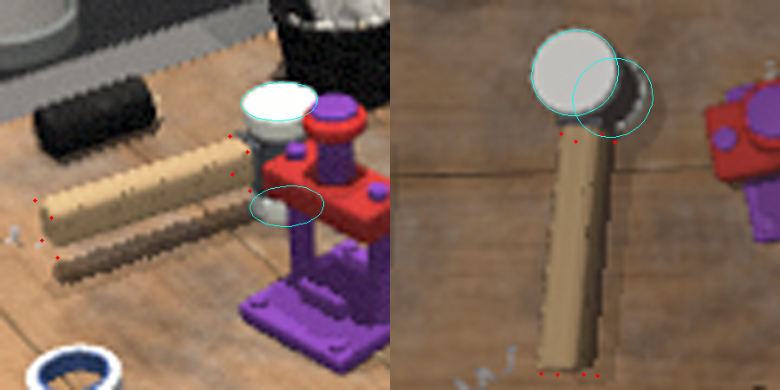

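Emit:
drive_tool --increments "-0.05 -0.018 0 0 0 -0.06 90;-0.10 -0.036 0 0 0 -0.12 90;-0.145 -0.052 0 0 0 -0.18 90;-0.19 -0.068 0 0 0 -0.24 90;-0.235 -0.084 0 0 0 -0.297 90;-0.28 -0.1 0 0 0 -0.297 90;-0.32 -0.114 0.02 0 0 -0.297 90;-0.333 -0.118 0.04 0 0 -0.297 90;-0.333 -0.118 0.06 0 0 -0.297 90;-0.333 -0.118 0.06 0 0 -0.297 90;-0.333 -0.118 0.06 0 0 -0.297 90;-0.333 -0.118 0.06 0 0 -0.297 90" --grip_force 50

```text
t: 1.9
ee_pos: [0.4625, 0.29, 0.1725]
tool_rot: [3.141, 0.001, 3.085]
ft_force: [-0.4, 0.7, 1.0]
finger_gap: 0.647
```

```bash
python3 - <<'E'
from h import *
a=save('scene','scene1');b=save('top','top1')
f=lambda im,x,y,w,h:cv2.resize(im[y:y+h,x:x+w],(400,400),interpolation=cv2.INTER_CUBIC)[:,:,::-1]
cv2.imwrite('pics/z3.png',np.hstack([f(a,170,80,120,120),f(b,150,180,120,120)]))
s=r.get_state();print({k:np.round(s[k],4) for k in('t','ee_pos','tool_rot','joint_positions','ft_force','finger_gap')})
print(atz('top',[256,212],.141),atz('top',[311.5,177],.141))
E
```

```text
{'t': np.float64(2.0), 'ee_pos': array([0.4625, 0.2899, 0.1724]), 'tool_rot': array([3.1407e+00, 1.5000e-03, 3.0844e+00]), 'joint_positions': array([ 0.4747,  0.4114,  1.7223,  0.    ,  1.0061, -1.039 ]), 'ft_force': array([ 0.0516, -0.1822, -0.5507]), 'finger_gap': np.float64(0.6475)}
[0.48408234 0.15194477 0.141     ] [0.55671818 0.03307949 0.141     ]
```

View pics/z3.png

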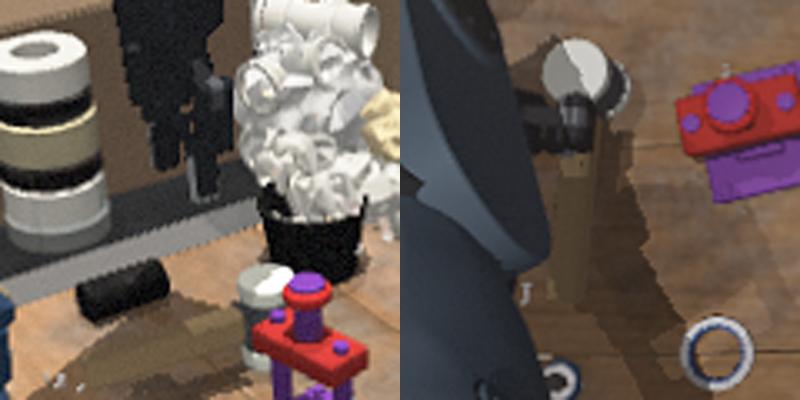

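The gripper is above the handle, and the purple stand is well clear of it (about 130 mm). I'll descend and grip.

Emit:
drive_tool --increments "0 0 0.03 0 0 0 90;0 0 0.06 0 0 0 90;0 0 0.085 0 0 0 90;0 0 0.105 0 0 0 90;0 0 0.12 0 0 0 90;0 0 0.13 0 0 0 90;0 0 0.14 0 0 0 90;0 0 0.147 0 0 0 90;0 0 0.149 0 0 0 90;0 0 0.149 0 0 0 90"

```text
t: 3.0
ee_pos: [0.4628, 0.2901, 0.0235]
tool_rot: [3.141, 0.002, 3.084]
ft_force: [0.6, -0.3, 0.7]
finger_gap: 0.645
```

Emit:
drive_tool --increments "0 0 0 0 0 0 140;0 0 0 0 0 0 170;0 0 0 0 0 0 200;0 0 0 0 0 0 230;0 0 0 0 0 0 230;0 0 0 0 0 0 230;0 0 0 0 0 0 230;0 0 0 0 0 0 230" --grip_force 55

```text
t: 3.8
ee_pos: [0.4631, 0.2902, 0.0239]
tool_rot: [3.14, 0.002, 3.084]
ft_force: [-1.8, -0.4, 6.0]
finger_gap: 0.25
```

Emit:
drive_tool --increments "0 0 -0.01 0 0 0 230;0 0 -0.03 0 0 0 230;0 0 -0.06 0 0 0 230;0 0 -0.1 0 0 0 230;0 0 -0.14 0 0 0 230;0 0 -0.18 0 0 0 230;0 0 -0.21 0 0 0 230;0 0 -0.22 0 0 0 230;0 0 -0.22 0 0 0 230;0 0 -0.22 0 0 0 230"

```text
t: 4.8
ee_pos: [0.4619, 0.2896, 0.2422]
tool_rot: [-3.142, -0.0, 3.084]
ft_force: [-0.1, -0.1, -3.4]
finger_gap: 0.248
```

```bash
python3 - <<'E'
from h import *
a=save('scene','scene2');b=save('top','top2')
f=lambda im,x,y,w,h:cv2.resize(im[y:y+h,x:x+w],(400,400),interpolation=cv2.INTER_CUBIC)[:,:,::-1]
cv2.imwrite('pics/z4.png',np.hstack([f(a,180,70,100,100),f(b,140,150,100,100)]))
s=r.get_state();print({k:np.round(s[k],4) for k in('t','ee_pos','tool_rot','joint_positions','ft_force','moment','finger_gap')})
E
```

```text
{'t': np.float64(4.9), 'ee_pos': array([0.4619, 0.2896, 0.242 ]), 'tool_rot': array([-3.1413e+00, -6.0000e-04,  3.0844e+00]), 'joint_positions': array([ 0.4747,  0.3313,  1.6516,  0.    ,  1.1594, -1.0389]), 'ft_force': array([-0.5483, -0.3143, -2.9223]), 'moment': array([0.005 , 0.0765, 0.0092]), 'finger_gap': np.float64(0.2458)}
```

View pics/z4.png

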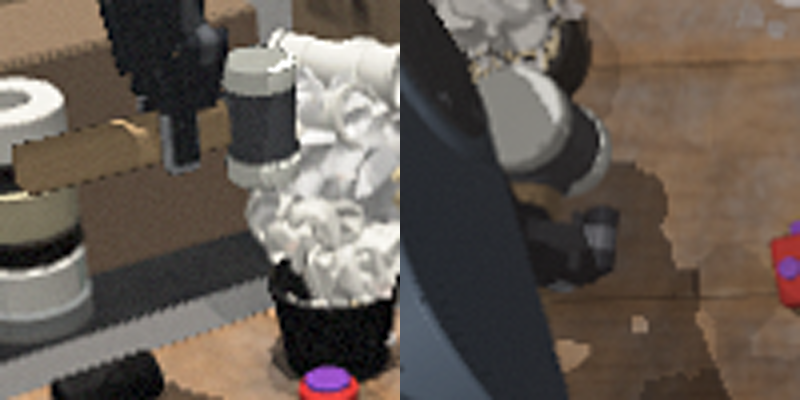

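Emit:
drive_tool --increments "0 -0.01 0 0 0 0 230;-0.002 -0.03 0 0 0 0 230;-0.005 -0.06 0 0 0 0 230;-0.008 -0.095 0 0 0 0 230;-0.011 -0.13 0 0 0 0 230;-0.015 -0.165 0 0 0 0 230;-0.018 -0.2 0 0 0 0 230;-0.021 -0.235 0 0 0 0 230;-0.023 -0.26 0 0 0 0 230;-0.024 -0.28 0 0 0 0 230;-0.025 -0.29 0 0 0 0 230;-0.025 -0.29 0 0 0 0 230"

```text
t: 6.1
ee_pos: [0.4699, -0.0023, 0.2416]
tool_rot: [-3.141, -0.002, 3.083]
ft_force: [0.0, 0.5, -2.3]
finger_gap: 0.253
```

Emit:
drive_tool --increments "0 -0.01 0 0 0 0 230;-0.002 -0.03 0 0 0 0 230;-0.005 -0.06 0 0 0 0 230;-0.009 -0.095 0 0 0 0 230;-0.012 -0.13 0 0 0 0 230;-0.015 -0.16 0 0 0 0 230;-0.018 -0.19 0 0 0 0 230;-0.020 -0.21 0 0 0 0 230;-0.021 -0.22 0 0 0 0 230;-0.021 -0.226 0 0 0 0 230;-0.021 -0.226 0 0 0 0 230;-0.021 -0.226 0 0 0 0 230"

```text
t: 7.3
ee_pos: [0.4776, -0.2283, 0.2416]
tool_rot: [-3.141, -0.002, 3.083]
ft_force: [0.5, 0.4, -2.1]
finger_gap: 0.249
```

```bash
python3 - <<'E'
from h import *
a=save('scene','scene3');b=save('top','top3')
f=lambda im,x,y,w,h:cv2.resize(im[y:y+h,x:x+w],(400,400),interpolation=cv2.INTER_CUBIC)[:,:,::-1]
cv2.imwrite('pics/z5.png',np.hstack([f(a,340,190,110,110),f(b,390,130,100,100)]))
s=r.get_state();print({k:np.round(s[k],4) for k in('t','ee_pos','tool_rot','joint_positions','ft_force','moment','finger_gap')})
E
```

```text
{'t': np.float64(7.4), 'ee_pos': array([ 0.4777, -0.2283,  0.2417]), 'tool_rot': array([-3.1413e+00, -1.5000e-03,  3.0838e+00]), 'joint_positions': array([-5.3330e-01,  3.0310e-01,  1.6916e+00, -1.0000e-03,  1.1481e+00,
       -2.0459e+00]), 'ft_force': array([-0.1098,  1.0516, -1.6936]), 'moment': array([ 0.0646,  0.1713, -0.0068]), 'finger_gap': np.float64(0.2473)}
```

View pics/z5.png

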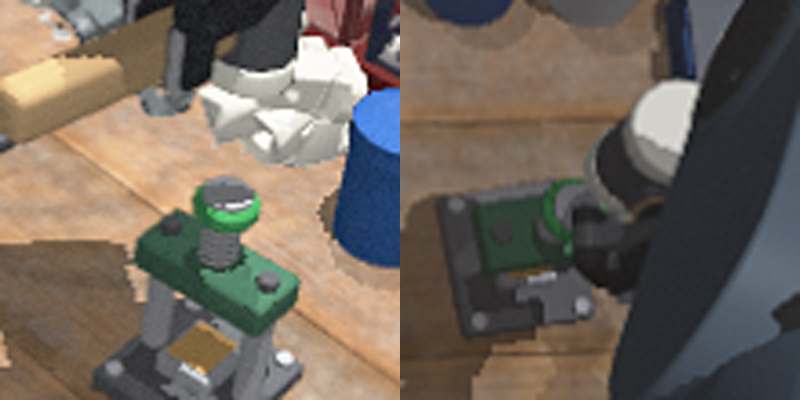

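```bash
cat > ov.py <<'E'
from h import *
import sys
def ov(tag,C,zf,out,sc=(340,150,110),tp=(390,120,110)):
    res=[]
    th=np.linspace(0,6.28,40)
    for c,(x0,y0,w) in(('scene',sc),('top',tp)):
        im=cv2.imread(f'pics/{c}{tag}.png'); k=400/w
        b=cv2.resize(im[y0:y0+w,x0:x0+w],(400,400),interpolation=cv2.INTER_CUBIC)
        for z,rad,P,col in((zf,.023,C,(255,255,0)),(zf+.076,.023,C,(255,255,0)),(.141,.018,(.5397,-.232),(0,0,255)) if True else 0:
            pts=np.array([[P[0]+rad*np.cos(a),P[1]+rad*np.sin(a),z] for a in th])
            cv2.polylines(b,[((proj(c,pts)-[x0,y0]+.5)*k).astype(np.int32)],True,col,1)
        res.append(b)
    cv2.imwrite(out,np.hstack(res))
E
sed -i 's/ if True else 0:/):/; s/(0,0,255)))/(0,0,255)))/' ov.py
python3 -c "
from ov import *
ov(3,(.4777+.0614,-.2283-.0035),.2178,'pics/z6.png')"
```

```text
(no output)
```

View pics/z6.png

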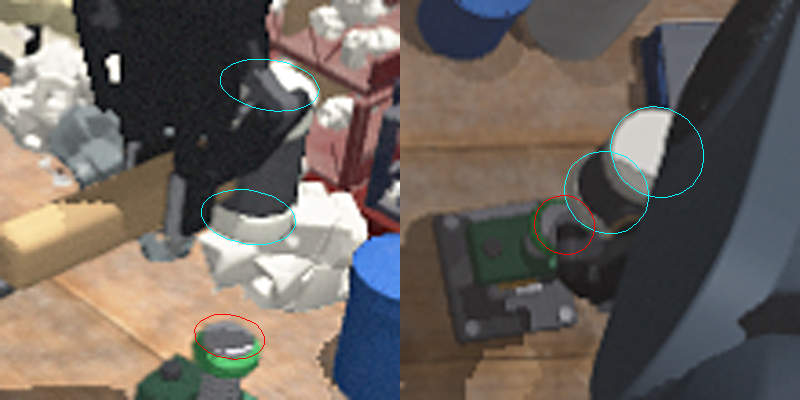

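Emit:
drive_tool --increments "0.000 0 0.01 0 0 0 230;0 0 0.025 0 0 0 230;0 0 0.04 0 0 0 230;0 0 0.045 0 0 0 230;0 0 0.045 0 0 0 230;0 0 0.045 0 0 0 230" --grip_force 70

```text
t: 8.0
ee_pos: [0.4778, -0.2283, 0.1971]
tool_rot: [-3.141, -0.001, 3.084]
ft_force: [-0.1, 0.3, -1.8]
finger_gap: 0.246
```

```bash
python3 - <<'E'
from ov import *
a=save('scene','scene4');b=save('top','top4')
s=r.get_state();print({k:np.round(s[k],4) for k in('t','ee_pos','tool_rot','ft_force','moment','finger_gap')})
p=s['ee_pos'];ov(4,(p[0]+.0614,p[1]-.0035),p[2]-.0239,'pics/z7.png')
E
```

```text
{'t': np.float64(8.1), 'ee_pos': array([ 0.4779, -0.2285,  0.1974]), 'tool_rot': array([-3.1408e+00, -5.0000e-04,  3.0838e+00]), 'ft_force': array([-0.3265, -0.4495, -2.9496]), 'moment': array([ 0.0299,  0.0974, -0.0187]), 'finger_gap': np.float64(0.245)}
```

View pics/z7.png

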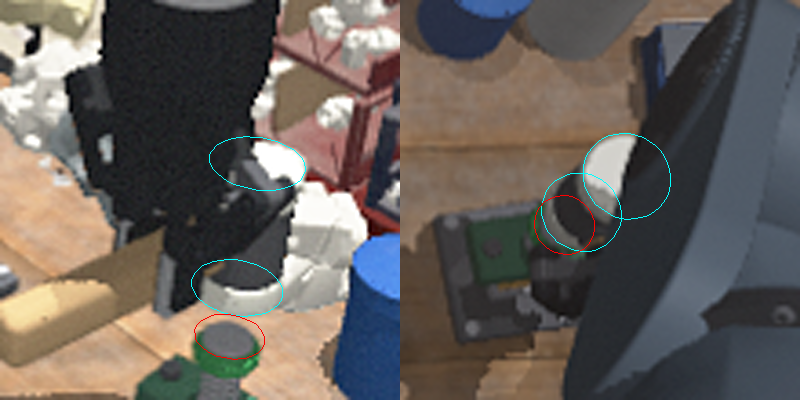

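Emit:
drive_tool --increments "0 0 0.012 0 0 0 230;0 0 0.032 0 0 0 230;0 0 0.052 0 0 0 230;0 0 0.062 0 0 0 230;0 0 0.062 0 0 0 230"

```text
t: 8.6
ee_pos: [0.478, -0.2284, 0.1346]
tool_rot: [-3.141, -0.001, 3.084]
ft_force: [-0.6, 0.6, 2.9]
finger_gap: 0.247
```

```bash
python3 - <<'E'
from ov import *
a=save('scene','scene5');b=save('top','top5')
s=r.get_state();print({k:np.round(s[k],4) for k in('t','ee_pos','tool_rot','ft_force','moment','finger_gap')})
p=s['ee_pos'];ov(5,(p[0]+.0614,p[1]-.0035),p[2]-.0239,'pics/z8.png',sc=(360,190,90))
E
```

```text
{'t': np.float64(8.7), 'ee_pos': array([ 0.478 , -0.2284,  0.1355]), 'tool_rot': array([-3.1409e+00, -5.0000e-04,  3.0839e+00]), 'ft_force': array([-1.54  ,  1.6732,  3.0114]), 'moment': array([0.3089, 0.0656, 0.0949]), 'finger_gap': np.float64(0.2482)}
```

View pics/z8.png

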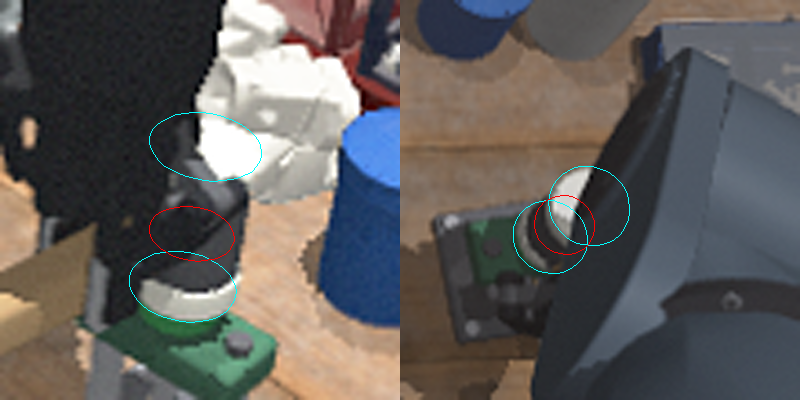

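```bash
python3 - <<'E'
from h import *
im=cv2.imread('pics/scene5.png')[230:280,375:435];im0=cv2.imread('pics/scene0.png')[230:280,375:435]
cv2.imwrite('pics/z9.png',cv2.resize(np.hstack([im0,im]),None,fx=6.5,fy=6.5,interpolation=cv2.INTER_CUBIC))
# fitted punch z from collar bottom: compare shift
for d in(0,.027,.03): print(d,proj('scene',[[.5397,-.232,.141-d],[.5397,-.232,.131-d]]))
E
```

```text
0 [[402.67917297 241.99902237]
 [402.00983825 246.05864322]]
0.027 [[400.88947378 252.83906801]
 [400.24055567 256.75789158]]
0.03 [[400.69401863 254.02007208]
 [400.0473215  257.92364591]]
```

View pics/z9.png

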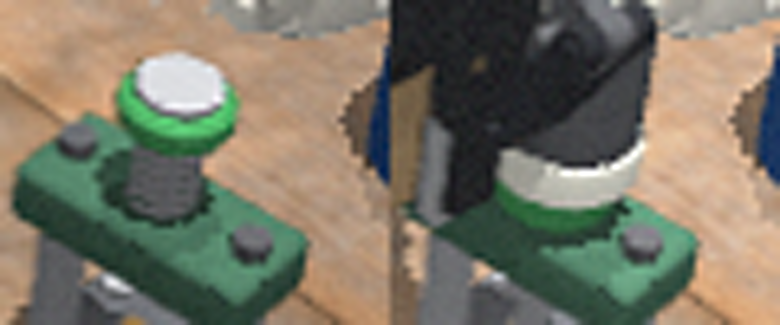

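The collar moved down about 11.5 px, which is roughly 29 mm. Lifting off next.

Emit:
drive_tool --increments "0 0 -0.02 0 0 0 230;0 0 -0.05 0 0 0 230;0 0 -0.085 0 0 0 230;0 0 -0.1 0 0 0 230;0 0 -0.106 0 0 0 230;0 0 -0.106 0 0 0 230;0 0 -0.106 0 0 0 230"

```text
t: 9.4
ee_pos: [0.4776, -0.2281, 0.2404]
tool_rot: [3.141, -0.002, 3.084]
ft_force: [-0.2, -0.1, -2.9]
finger_gap: 0.246
```

```bash
python3 - <<'E'
from ov import *
a=save('scene','scene6');b=save('top','top6')
s=r.get_state();print({k:np.round(s[k],4) for k in('t','ee_pos','tool_rot','ft_force','moment','finger_gap')})
p=s['ee_pos'];ov(6,(p[0]+.0614,p[1]-.0035),p[2]-.0239,'pics/z10.png')
E
```

```text
{'t': np.float64(9.5), 'ee_pos': array([ 0.4776, -0.2282,  0.2403]), 'tool_rot': array([ 3.1413e+00, -2.4000e-03,  3.0839e+00]), 'ft_force': array([ 0.1469, -0.6329, -1.9986]), 'moment': array([-0.0242,  0.1419,  0.0265]), 'finger_gap': np.float64(0.2465)}
```

View pics/z10.png

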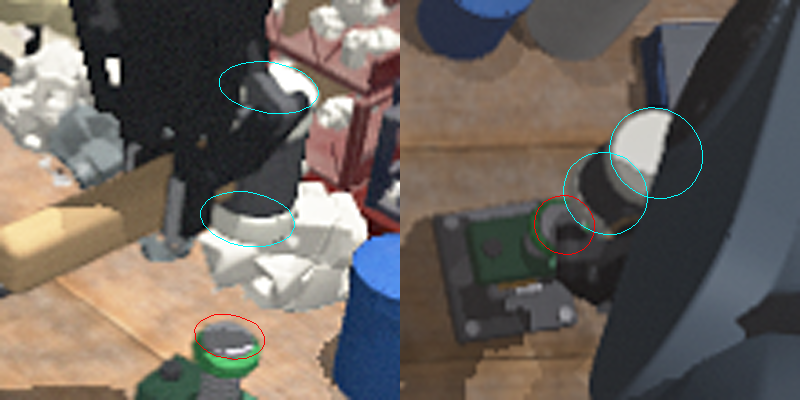

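The punch has sprung back up and the grip hasn't slipped. Returning the mallet to its first spot.

Emit:
drive_tool --increments "0 0.01 0 0 0 0 230;0.002 0.03 0 0 0 0 230;0.005 0.06 0 0 0 0 230;0.008 0.095 0 0 0 0 230;0.011 0.13 0 0 0 0 230;0.014 0.165 0 0 0 0 230;0.017 0.2 0 0 0 0 230;0.02 0.235 0 0 0 0 230;0.023 0.26 0 0 0 0 230;0.024 0.28 0 0 0 0 230;0.025 0.29 0 0 0 0 230;0.025 0.29 0 0 0 0 230"

```text
t: 10.7
ee_pos: [0.469, 0.0638, 0.2401]
tool_rot: [3.141, -0.003, 3.086]
ft_force: [0.3, -0.3, -2.1]
finger_gap: 0.246
```

Emit:
drive_tool --increments "0 0.01 0 0 0 0 230;0.002 0.03 0 0 0 0 230;0.005 0.06 0 0 0 0 230;0.008 0.095 0 0 0 0 230;0.011 0.13 0 0 0 0 230;0.014 0.16 0 0 0 0 230;0.017 0.19 0 0 0 0 230;0.019 0.21 0 0 0 0 230;0.02 0.22 0 0 0 0 230;0.02 0.226 0 0 0 0 230;0.02 0.226 0 0 0 0 230;0.02 0.226 0 0 0 0 230"

```text
t: 11.9
ee_pos: [0.4618, 0.2898, 0.2402]
tool_rot: [3.142, -0.003, 3.085]
ft_force: [0.1, 0.0, -2.6]
finger_gap: 0.248
```

```bash
python3 - <<'E'
from ov import *
a=save('scene','scene7');b=save('top','top7')
s=r.get_state();print({k:np.round(s[k],4) for k in('t','ee_pos','tool_rot','ft_force','moment','finger_gap')})
p=s['ee_pos'];ov(7,(p[0]+.0614,p[1]-.0035),p[2]-.0239,'pics/z11.png',sc=(180,70,100),tp=(140,150,100))
E
```

```text
{'t': np.float64(12.0), 'ee_pos': array([0.4618, 0.2898, 0.2403]), 'tool_rot': array([ 3.1414e+00, -3.1000e-03,  3.0846e+00]), 'ft_force': array([-0.3003, -0.6941, -2.3824]), 'moment': array([ 0.0997,  0.1021, -0.0089]), 'finger_gap': np.float64(0.2476)}
```

View pics/z11.png

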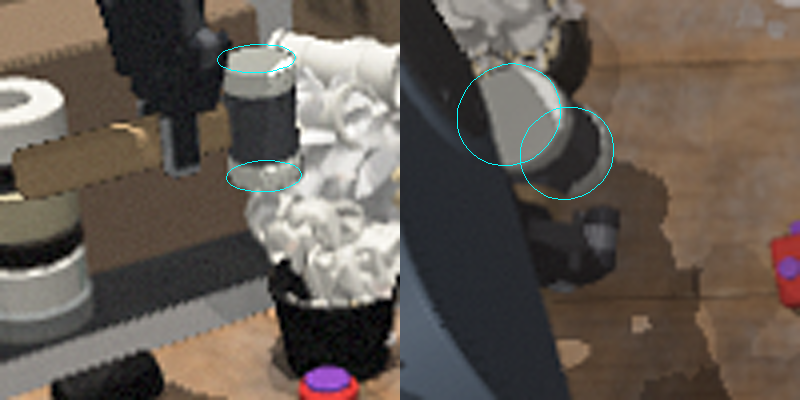

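Emit:
drive_tool --increments "0 0 0.01 0 0 0 230;0 0 0.035 0 0 0 230;0 0 0.065 0 0 0 230;0 0 0.095 0 0 0 230;0 0 0.125 0 0 0 230;0 0 0.155 0 0 0 230;0 0 0.18 0 0 0 230;0 0 0.195 0 0 0 230;0 0 0.205 0 0 0 230;0 0 0.21 0 0 0 230;0 0 0.21 0 0 0 230;0 0 0.21 0 0 0 230"

```text
t: 13.2
ee_pos: [0.4617, 0.2901, 0.0311]
tool_rot: [3.141, -0.002, 3.085]
ft_force: [-0.1, 0.4, -1.8]
finger_gap: 0.246
```

Emit:
drive_tool --increments "0 0 0.002 0 0 0 230;0 0 0.004 0 0 0 230;0 0 0.0055 0 0 0 230;0 0 0.0065 0 0 0 230;0 0 0.0065 0 0 0 230;0 0 0.0065 0 0 0 230"

```text
t: 13.8
ee_pos: [0.4617, 0.2901, 0.0246]
tool_rot: [3.141, -0.002, 3.085]
ft_force: [0.2, 1.0, -2.5]
finger_gap: 0.25
```

Emit:
drive_tool --increments "0 0 0.0008 0 0 0 230;0 0 0.0012 0 0 0 230;0 0 0.0012 0 0 0 230;0 0 0.0012 0 0 0 230"

```text
t: 14.2
ee_pos: [0.4617, 0.2901, 0.0234]
tool_rot: [3.141, -0.002, 3.085]
ft_force: [0.3, 0.2, -1.2]
finger_gap: 0.248
```

Emit:
drive_tool --increments "0 0 0.0006 0 0 0 230;0 0 0.001 0 0 0 230;0 0 0.001 0 0 0 230;0 0 0.001 0 0 0 230"

```text
t: 14.6
ee_pos: [0.4616, 0.2902, 0.0231]
tool_rot: [3.141, -0.002, 3.085]
ft_force: [-4.6, -2.3, 7.3]
finger_gap: 0.247
```

Emit:
drive_tool --increments "0 0 0 0 0 0 180;0 0 0 0 0 0 160;0 0 0 0 0 0 130;0 0 0 0 0 0 90;0 0 0 0 0 0 80;0 0 0 0 0 0 80;0 0 0 0 0 0 80;0 0 0 0 0 0 80" --grip_force 30

```text
t: 15.4
ee_pos: [0.4616, 0.2902, 0.0231]
tool_rot: [3.141, -0.002, 3.085]
ft_force: [-0.2, -0.4, -0.4]
finger_gap: 0.685
```

Emit:
drive_tool --increments "0 0 -0.01 0 0 0 80;0 0 -0.025 0 0 0 80;0 0 -0.045 0 0 0 80;0 0 -0.07 0 0 0 80;0 0 -0.1 0 0 0 80;0 0 -0.13 0 0 0 80;0 0 -0.16 0 0 0 80;0 0 -0.19 0 0 0 80;0 0 -0.21 0 0 0 80;0 0 -0.22 0 0 0 80;0 0 -0.22 0 0 0 80;0 0 -0.22 0 0 0 80"

```text
t: 16.6
ee_pos: [0.4616, 0.2898, 0.2425]
tool_rot: [3.141, -0.003, 3.085]
ft_force: [-0.1, -0.5, -0.1]
finger_gap: 0.683
```

```bash
python3 - <<'E'
from ov import *
a=save('scene','scene8');b=save('top','top8')
s=r.get_state();print({k:np.round(s[k],4) for k in('t','ee_pos','ft_force','finger_gap')})
f=lambda im,x,y,w:cv2.resize(im[y:y+w,x:x+w],(260,260),interpolation=cv2.INTER_CUBIC)[:,:,::-1]
cv2.imwrite('pics/z12.png',np.vstack([np.hstack([f(a,185,135,90),f(a,290,165,80),f(a,360,225,80)]),np.hstack([f(b,160,185,90),f(b,280,155,80),f(b,390,155,80)])]))
E
```

```text
{'t': np.float64(16.7), 'ee_pos': array([0.4615, 0.2897, 0.242 ]), 'ft_force': array([-0.119 , -0.0072, -0.2125]), 'finger_gap': np.float64(0.6849)}
```

View pics/z12.png

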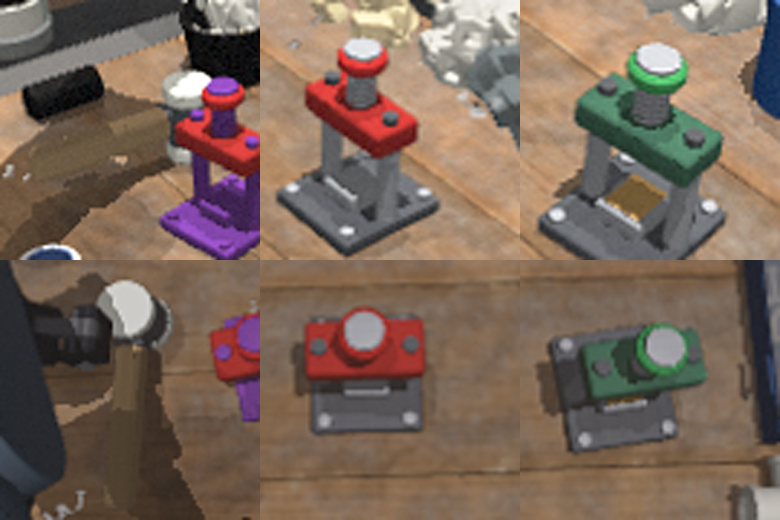

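The mallet stands upright, both punches are up and the tag is in place. The arm is clear and free of load, so I'm handing in.

```bash
python3 -c "
from h import *
print(ticket.hand_in())"
```

```text
the job is handed in; nothing more can be done
None
```

The job is done and handed in at about 17 s of the 56 s allowed; hand-in gives no verdict.

- **Strike:** I gripped the mallet by its handle at 55–70 N, found its position and the punch's from both cameras, and commanded a 0.2 m/s strike on the green-ringed punch with the lower face. From the picture the punch went down about 29 mm; the tool height suggested 29–30 mm. The actual speed at contact was not measured.
- **After the strike:** the green punch sprang back up. I stood the mallet back where it was, with contact seen in the wrist force (about 7 N), then released it and backed away.
- **Last checks:** the final pictures show the mallet upright on its lower face, both punches up, and the tag in place. The red and purple stands look undisturbed, and the tool force was near 0 N.
- **Disagreements:** the two cameras differed by about 2–3 mm on where the mallet head was, slightly more than the stated calibration error; this didn't affect the strike. No check failed.

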